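# Draw the printing plate home and bolt it

## Task

On the wooden cutting board, draw the flat grey printing plate out from under the slot cover by pressing down on it and pulling it toward you, until its near edge sits flush against the front fence. Then slide the steel bolt fully across behind the plate to lock it in. Be gentle with the soft plate and the bolt, keep the plate down on the board, and leave everything else on the table where it is.

Things in the scene. Friction and masses are not known exactly. Their poses are not given: they have to be found in the camera images.
- board: Fixed wooden cutting board, 260 x 200 x 12 mm; origin at the centre of its underside, on the table. x runs along the slide channel away from the fence, y to the bolt's side, z up. The bed is at z = 12 mm. The channel is 76 mm wide (inner rail faces at y = +-38 mm, rails 14 mm wide, tops at z = 24 mm). A loose white eraser lies on the bare wing at y = -76 mm.
- plate: Loose printing plate, 100 (x) x 70 (y) x 8 mm, 0.10 to 0.17 kg, wood with a soft grey upper face; origin at the centre of its underside, axes about parallel to the board's. It lies on the bed in the channel with 3 mm play each side, its far 25 to 55 mm under the slot cover. Home (near edge on the fence) means origin at x = -66 mm in the board's frame.
- plate_top (a point): Centre of the plate's upper face, 8 mm above plate's origin. The plate slides on the bed with friction about 0.25, fingertips grip its face with about 0.9; a downward press of about 20 N draws it, less than about 14 N slips. More than 28 N from the gripper marks the face.
- cover (a point): Middle of the near top edge of the fixed slot cover, which roofs the channel: at x = 9, y = 0, z = 36 mm in the board's frame; it reaches to x = 126 mm and is 104 mm wide. Under it a sprung pad bears on the plate with about 7 N until the plate has been drawn clear of the cover. A loose white eraser lies on top.
- fence (a point): Middle of the fence's inner face, at x = -116, y = 0, z = 20 mm in the board's frame (the height of the plate's upper face). The fence closes the near end of the channel, is 12 mm thick and its top is at z = 24 mm.
- bolt (a joint): Travel of the steel slide bolt in m: 0 to 0.005 at the start (back), 0.030 = fully across the channel behind the plate. It slides along the board's -y, stays where left and needs 2 to 3 N; more than 30 N is rough. The bar is 12 mm wide in x and 10 mm high; it passes a home plate's far edge with 2 mm to spare and is blocked by a plate farther out.
- bolt_knob (a point): Top centre of the bolt's upright round knob, 14 mm in diameter, 28 mm high (z = 22.5 to 50.5 mm in the board's frame). It moves with the bolt: at x = -8 mm, y = 94 mm in the board's frame with the bolt at 0, y = 64 mm when fully across.
- cube_a: Bystander: loose 32 mm wooden cube on the table beside the board's -y side; origin at the centre of its underside
- cube_b: Bystander: loose 32 mm wooden cube on the table beyond the bolt's far side (board's +y side, 93 to 118 mm farther in the board's x than the bolt); origin at the centre of its underside
- eraser_a: Bystander: loose cream eraser, 55 x 22 x 14 mm, on the board's bare wing; origin at the centre of its underside
- eraser_b: Bystander: loose cream eraser, 60 x 26 x 16 mm, on top of the slot cover; origin at the centre of its underside
- ink_tin: Bystander: flat metal ink tin, 110 x 80 x 14 mm, on the table to the right; origin at the centre of its underside
- glue: Bystander: glue jar, 56 mm wide, 90 mm high, to the right; origin at the centre of its underside
- water_mug: Bystander: mug, 76 mm wide, 85 mm high, to the left; origin at the centre of its underside
Not all that is in view belongs to the job. What is meant by the plate is not pink, and is the smaller of those in its own colour.

How it is judged (in metres and radians):
On the way, in this order (a step that is already met when the one before it is completed fails the run):
1. the plate is drawn home against the fence, with the bolt still back (x of plate in the frame of board below -0.0645 m and value of joint bolt below 0.01 m), for 0.2 s.
2. the bolt is slid across behind the plate (value of joint bolt above 0.027 m), for 0.1 s.
At the end, for the whole second after the job is handed in: The plate lies flat on the bed with its near edge within 2.5 mm of the fence and square to it within 0.03 rad, the bolt is across behind it (at least 27 of its 30 mm), and the plate is at rest (x of plate in the frame of board below -0.0635 m and z of plate in the frame of board below 0.0135 m and angle between the x axis of plate and the x axis of board, either way round below 0.03 rad and value of joint bolt above 0.027 m and linear speed of plate below 0.01 m/s); the robot touches nothing.
It fails at once if the fingers bear on the soft plate with more than 28 N (contact force between the arm and plate above 28 N).
It fails at once if the bolt is pushed with more than 30 N (contact force between the arm and bolt above 30 N).
It fails at once if the plate is lifted off the board (z of plate in the frame of board above 0.018 m).
It fails at once if a bystander is moved by more than 20 mm (distance of any of cube_a, cube_b, eraser_a, eraser_b, ink_tin, glue, water_mug from where it was at the start of the episode above 0.02 m).
It also fails if it takes over 67 s, if anything falls off the work surface, if the arm or the gripper's body presses on something with over 40 N, if the wrist force passes 120 N, or if a joint passes its speed limit or range.

## Robot

A 6-joint arm with a two-finger parallel gripper is mounted at the origin on the work surface. World frame = base frame: x ahead of the robot, y to its left, z up, the work surface at z = 0. Lengths are in mm, angles in rad, forces in N, time in s.
With the tool pointing down it reaches from about 350 to 975 mm from the base axis. Payload 7.1 kg.
Tool frame: the origin (TCP) lies at the very end of the fingers, on their centre line; the grasp point (between the pads) lies 19 mm behind it; z points along the fingers, y is the line along which they close (so a half turn about z gives the same grasp; the last joint's range is limited). The gripper opens to 88 mm and grips with 3 to 60 N. Pads are 20 mm wide; open, the fingers measure 115 mm over their backs; the gripper's body (75 mm by 178 mm) begins 61 mm behind the grasp point.
Start: joints at [1.121, 0.423, 1.63, -0, 1.089, -0.019], TCP at [260.966, 567.892, 222.675] pointing down, gripper open.
Joint ranges: [-3, 3], [-0.9, 2.11], [0.09, 2.58], [-1.31, 4.45], [0.11, 2.69], [-2.54, 2.54]. Speed limits (rad/s): [2.39, 2.39, 3.01, 3.14, 3.14, 3.14].

## Interface

Orientations are given as a rotation vector (axis times angle).
In Python, from workcell import sensors, imaging, close_job gives the robot as it stands. The module is installed in compiled form; this text tells all that it offers.
- The arm moves only by the tool servo_tool, never from a script. Its argument "steps" is a list of rows, each a list of 3 entries, a list of its own where there are three numbers: the shift along the world's x, y, z in m, then the turn, a rotation vector about the world's x, y, z in degrees, then the opening, from -1 (shut) to 1 (fully open). A call has exactly 8 rows; each row shifts and turns the commanded pose from where the row before left it; what a row does not reach is not made up. A row lasts 1/12 s, in which the tool goes at most 41.7 mm and 7.16 degrees, less where a joint would pass 70% of its speed; a pose out of reach is approached as far as the arm can. A call is refused whole if a number of a shift passes 0.0417 or a number of a turn 7.16, either way. A call with a gripper value outside its range is refused whole. The fingers move at their own pace and stop on an object; the grip force is fixed at half the most. Time passes only in rows, so rows that do not move let the fingers close, or fill a call up. It gives the time, the measured TCP pose, the force, the opening and the grip force at its end, in the units of the state.
- sensors.get_obs(): the state, without advancing time (a new reading comes with each control period).
- imaging.get_image(name): name is "scene" or "top" or "wrist"; returns a dict with "color" (420x560x3 uint8, blue, green, red), "range_z" (420x560 float32, mm along the optical axis (not along the pixel's ray), 0 where there is no reading), "vertical_fov" (degrees; the focal length in pixels is half the picture's height over the tangent of half this angle, whatever the lens; pixels are square), "cx", "cy" (the principal point, pixels), "rvec" (rotation vector, rad) and "tvec" (3), from world to camera coordinates, as OpenCV has them; the wrist camera has in their place "tool_from_camera" (4x4, takes a point from camera to tool coordinates, whose origin is the TCP and whose axes are the flange's). Camera axes: x right, y down, z forward; pixel columns grow to the right and rows downward; lengths in mm; the calibration is good to about 2 mm. A picture is of the moment at which its call begins: read the wrist's pose just before it.
- close_job(): hands the job in; it is judged then, once.
The state is a dict: "t": time; "qpos": joint angles; "qvel": joint speeds; "joint_torque": joint torques, N m; "ee_pos": TCP position; "orientation": TCP orientation; "ft_force": force on the tool from outside, world axes, zero at the start; "moment": the same for the moment, N m; "width": finger opening in mm; "grasp_force": force on a finger pad.
Only numpy, scipy, OpenCV 4.12 (cv2) and the standard library are available. Lean on these libraries where they do the work, as an engineer would, in place of code of your own. Each camera call takes 0.05 s, during which the arm holds its last target. There are 200 camera calls.

## Working session

There is one attempt and no reset: what is moved stays moved. The work goes in short steps, Python scripts to look and compute and a tool call to move; the robot and the scene stay as the last step left them, time stands still between calls to the robot, and variables do not carry over. Pictures are saved under pics/ and viewed, at most 10 in all, crops included, and the job is handed in when it is done.

Besides the shell and the picture viewer there is one more tool, called by a JSON object that holds its "name" and its "arguments". servo_tool: Moves the arm, as the interface text tells. Its arguments: {"type":"object","properties":{"steps":{"type":"array"}},"required":["steps"]}

```bash
mkdir -p pics; cat > h.py <<'E'
import numpy as np, cv2
from workcell import sensors, imaging
def snap(n):
    o=sensors.get_obs(); d=imaging.get_image(n); d['obs']=o
    h=d['color'].shape[0]; d['f']=h/2/np.tan(np.radians(d['vertical_fov'])/2)
    if n=='wrist':
        T=np.eye(4); T[:3,:3]=cv2.Rodrigues(np.array(o['orientation'],float))[0]; T[:3,3]=o['ee_pos']
        d['W']=T@np.array(d['tool_from_camera'])
    else:
        R=cv2.Rodrigues(np.array(d['rvec'],float))[0]; W=np.eye(4); W[:3,:3]=R.T; W[:3,3]=-R.T@np.array(d['tvec'],float).ravel(); d['W']=W
    return d
def ray(d,u,v,z):
    r=d['W'][:3,:3]@np.array([(u-d['cx'])/d['f'],(v-d['cy'])/d['f'],1]); c=d['W'][:3,3]
    return c+r*(z-c[2])/r[2]
def cloud(d):
    v,u=np.mgrid[:420,:560]; Z=d['range_z']
    P=np.stack([(u-d['cx'])/d['f']*Z,(v-d['cy'])/d['f']*Z,Z],-1)
    return P@d['W'][:3,:3].T+d['W'][:3,3]
E
python3 - <<'E'
from h import *
a=snap('top');b=snap('scene')
cv2.imwrite('pics/t.png',a['color']);cv2.imwrite('pics/s.png',b['color'])
for d in(a,b):print(d['W'][:3,3],d['f'],d['cx'],d['cy'])
o=a['obs'];print(o)
E
```

```text
[ 429.36155083  -22.12688606 1332.54952186] 525.0606448467506 280.2000579432953 214.70023075210685
[1049.84444695 -279.92379656 1000.79345934] 489.4490167737587 282.61404168819547 210.91228637729682
{'t': 0.0, 'qpos': array([ 1.12099040e+00,  4.23853445e-01,  1.63066150e+00, -1.01984071e-05,
        1.08860655e+00, -1.89656350e-02]), 'qvel': array([-0.00058937,  0.00156051,  0.00065725, -0.00036258, -0.00092948,
        0.00069623]), 'joint_torque': array([-1.28585729e-03, -5.44628263e+01, -2.73665839e+01,  6.42849086e-02,
        2.29157845e-02, -9.46714340e-05]), 'ee_pos': array([260.74391808, 567.41156701, 221.90502938]), 'orientation': array([-6.71458719e-01, -3.06864245e+00,  2.33885855e-03]), 'ft_force': array([ 0.39108735,  0.60088018, -0.06883711]), 'moment': array([-0.02363643,  0.03057548, -0.01138785]), 'grasp_force': 0.0, 'width': 87.94388709321451}
```

View pics/t.png

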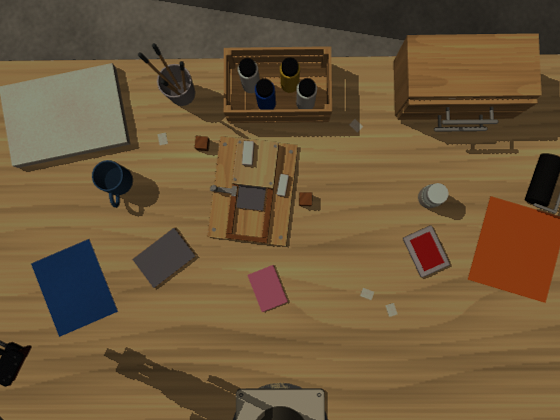

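View pics/s.png

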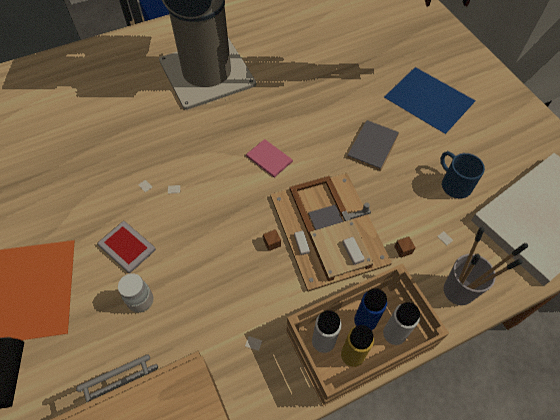

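The top view shows the candidates for the plate:
- Grey piece in the board's channel at (251,197).
- Larger grey slab on the table at (165,258).
- Pink card at (268,289), ruled out by its colour.

I choose the smaller grey one in the channel. The knob is at about (215,189), and the fence is at the bottom, about (249,240). I'll check with a close crop.

```bash
python3 - <<'E'
from h import *
a=snap('top');P=cloud(a)
cv2.imwrite('pics/c.png',cv2.resize(np.clip(a['color'][125:260,190:320]*1.6,0,255).astype('uint8'),None,fx=4.4,fy=4.4,interpolation=cv2.INTER_CUBIC))
m=np.zeros((420,560),np.uint8);m[125:260,195:312]=1
z=P[...,2]
def comp(lo,hi):
    k=((z>lo)&(z<hi)&(m>0)).astype(np.uint8); n,l,s,c=cv2.connectedComponentsWithStats(k)
    for i in range(1,n):
        if s[i,4]>40:
            q=P[l==i]; r=cv2.minAreaRect(q[:,:2].astype(np.float32)); print(lo,hi,s[i],q.mean(0).round(1),np.round(r[0],1),np.round(r[1],1),round(r[2],2))
comp(6,60);comp(29,42);comp(18,28);comp(44,60)
print('table z',np.median(z[300:330,300:400]),'plate z',z[190:205,245:258].mean())
g=(m>0)&(a['color'].max(2).astype(int)-a['color'].min(2)<18)&(abs(z-20)<6)&(a['color'].max(2)<130)
n,l,s,c=cv2.connectedComponentsWithStats(g.astype(np.uint8))
for i in range(1,n):
    if s[i,4]>30:
        q=np.array([ray(a,u,v,20)[:2] for v,u in np.argwhere(l==i)],np.float32);r=cv2.minAreaRect(q);print(s[i],r)
E
```

```text
6 60 [195 136  15  15 195] [722.3 193.4  28. ] [724.8 196.9] [40.8 33.9] 81.52
6 60 [ 208  136   90  110 7883] [601.6  66.3  20.1] [604.9  70. ] [206.5 262.7] 82.91
6 60 [299 192  13  14 179] [578.  -65.9  29.4] [578.7 -65.9] [32.  30.5] 0.15
29 42 [195 136  13  14 116] [723.5 194.3  32.1] [722.4 195.1] [30.5 33.4] 89.61
29 42 [ 232  138   47   50 1649] [665.9  55.7  35.3] [670.   58.7] [104.4 119.6] 83.03
29 42 [300 192  12  13 130] [579.2 -66.7  32. ] [579.3 -66.8] [27.6 30.5] 89.41
18 28 [277 174  12  22 161] [614.8  -9.6  24.1] [615.5 -10. ] [21.8 55. ] 79.13
18 28 [ 217  184   57   59 1206] [553.7  76.4  22.1] [547.1  91.7] [139.7 138.5] 82.95
44 60 [242 141  12  24 249] [691.3  75.5  50.9] [691.8  75.9] [26.1 59.6] 85.88
table z -0.7356079551179846 plate z 25.978753367078294
[237 185  29  26 588] ((583.6898193359375, 70.65133666992188), (67.02545166015625, 57.74810791015625), 82.41791534423828)
[217 187  19   9  67] ((601.0269775390625, 132.36717224121094), (46.035552978515625, 13.515135765075684), 75.46540832519531)
```

View pics/c.png

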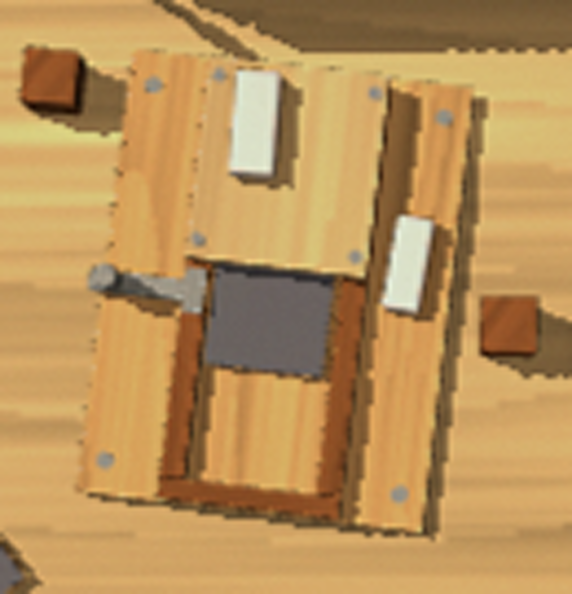

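The crop shows the board yawed about -7°, with the grey plate half under the cover, the knob at crop (100,278) and the fence at the bottom. The heights and sizes match. The estimated board centre is (603.5, 67.5). I'm moving above the plate now.

{"name": "servo_tool", "arguments": {"steps": [[[0.02,-0.031,0],[0,0,1.1],-1],[[0.02,-0.031,0],[0,0,1.1],-1],[[0.02,-0.031,0],[0,0,1.1],-1],[[0.02,-0.031,0],[0,0,1.1],-1],[[0.02,-0.031,0],[0,0,1.1],-1],[[0.02,-0.031,0],[0,0,1.1],-1],[[0.02,-0.031,0],[0,0,1.1],-1],[[0.02,-0.031,0],[0,0,1.1],-1]]}}

```text
t: 0.82
ee_pos: [421.5, 318.2, 222.6]
orientation: [-0.432, -3.112, 0.0]
ft_force: [1.0, -0.2, 0.3]
width: 37.7
grasp_force: 0.0
```

{"name": "servo_tool", "arguments": {"steps": [[[0.02,-0.031,0],[0,0,1.1],-1],[[0.02,-0.031,0],[0,0,1.1],-1],[[0.02,-0.031,0],[0,0,1.1],-1],[[0.02,-0.031,0],[0,0,1.1],-1],[[0.02,-0.031,0],[0,0,1.1],-1],[[0.02,-0.031,0],[0,0,1.1],-1],[[0.02,-0.031,0],[0,0,1.1],-1],[[0.02,-0.031,0],[0,0,1.1],-1]]}}

```text
t: 1.48
ee_pos: [581.5, 70.1, 222.6]
orientation: [-0.193, -3.135, 0.0]
ft_force: [0.6, 0.6, 0.3]
width: 0.3
grasp_force: 0.0
```

```bash
python3 - <<'E'
from h import *
a=snap('wrist');P=cloud(a);o=a['obs']
print(o['ee_pos'],cv2.Rodrigues(o['orientation'])[0].round(3).tolist(),o['width'],o['ft_force'])
cv2.imwrite('pics/w.png',np.clip(a['color']*1.6,0,255).astype('uint8'))
np.savez('w.npz',P=P,c=a['color'])
z=P[...,2]
for lo,hi in((14,27),(30,41),(44,60)):
    k=((z>lo)&(z<hi)).astype(np.uint8); n,l,s,c=cv2.connectedComponentsWithStats(k)
    for i in range(1,n):
        if s[i,4]>300:
            q=P[l==i]; r=cv2.minAreaRect(q[:,:2].astype(np.float32)); print(lo,hi,s[i],q.mean(0).round(1),np.round(r[0],1),np.round(r[1],1),round(r[2],2))
E
```

```text
[581.54942859  70.11064545 222.55976992] [[-0.992, 0.123, -0.0], [0.123, 0.992, 0.0], [0.0, -0.0, -1.0]] 0.32786685360615225 [0.55720423 0.59864161 0.28974969]
14 27 [ 229   79  149  134 5007] [532.8  79.9  23.3] [547.9  99.6] [158.3 141.7] 82.76
14 27 [ 250  157   64   56 3519] [582.4  68.9  19.6] [583.6  68.8] [70.1 62.7] 83.17
14 27 [205 195  21  49 943] [611.8  -9.8  24.8] [613.4 -11. ] [22.1 54.2] 79.52
30 41 [139 183  34  30 824] [577.2 -67.4  31.8] [577.4 -67.7] [32.1 31.8] 88.54
30 41 [ 233  212   96   89 5454] [648.3  58.2  35.8] [663.6  57.8] [104.1 107.7] 82.92
30 41 [387 277  29  25 638] [722.2 193.4  31.7] [722.6 193.7] [32.  32.1] 83.93
```

View pics/w.png

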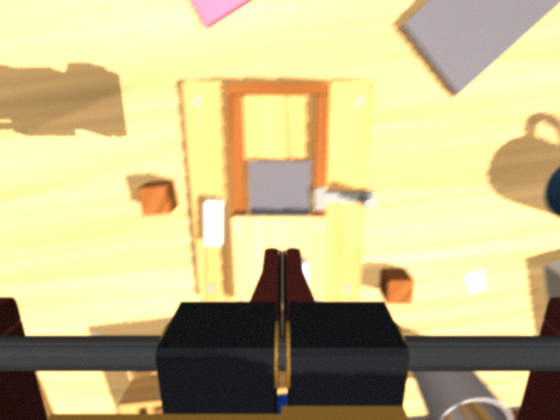

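The wrist view shows the plate at (250–314, 157–213), at height 19.6, with the cover just behind it and the tool squarely aligned. I'm descending.

{"name": "servo_tool", "arguments": {"steps": [[[0,0,-0.03],[0,0,0],-1],[[0,0,-0.03],[0,0,0],-1],[[0,0,-0.03],[0,0,0],-1],[[0,0,-0.03],[0,0,0],-1],[[0,0,-0.03],[0,0,0],-1],[[0,0,-0.02],[0,0,0],-1],[[0,0,-0.012],[0,0,0],-1],[[0,0,-0.005],[0,0,0],-1]]}}

```text
t: 2.2
ee_pos: [579.7, 71.9, 33.7]
orientation: [-0.194, -3.132, 0.001]
ft_force: [-0.7, 0.2, 0.0]
width: 0.5
grasp_force: 0.0
```

{"name": "servo_tool", "arguments": {"steps": [[[0,0,-0.003],[0,0,0],-1],[[0,0,-0.003],[0,0,0],-1],[[0,0,-0.002],[0,0,0],-1],[[0,0,-0.001],[0,0,0],-1],[[0,0,-0.0005],[0,0,0],-1],[[0,0,0],[0,0,0],-1],[[0,0,0],[0,0,0],-1],[[0,0,0],[0,0,0],-1]]}}

```text
t: 2.87
ee_pos: [581.2, 71.9, 26.5]
orientation: [0.194, 3.135, 0.0]
ft_force: [-0.2, -0.4, -0.3]
width: 0.6
grasp_force: 0.0
```

{"name": "servo_tool", "arguments": {"steps": [[[0,-0.001,-0.001],[0,0,0],-1],[[0,-0.001,-0.001],[0,0,0],-1],[[0,0,-0.001],[0,0,0],-1],[[0,0,-0.001],[0,0,0],-1],[[0,0,-0.0005],[0,0,0],-1],[[0,0,-0.0005],[0,0,0],-1],[[0,0,0],[0,0,0],-1],[[0,0,0],[0,0,0],-1]]}}

```text
t: 3.53
ee_pos: [581.0, 69.9, 21.1]
orientation: [-0.194, -3.136, 0.0]
ft_force: [0.3, 0.2, -0.3]
width: 0.3
grasp_force: 0.0
```

{"name": "servo_tool", "arguments": {"steps": [[[0,0,-0.0002],[0,0,0],-1],[[0,0,-0.0002],[0,0,0],-1],[[0,0,-0.0002],[0,0,0],-1],[[0,0,-0.0002],[0,0,0],-1],[[0,0,-0.0002],[0,0,0],-1],[[0,0,0],[0,0,0],-1],[[0,0,0],[0,0,0],-1],[[0,0,0],[0,0,0],-1]]}}

```text
t: 4.2
ee_pos: [581.0, 69.9, 20.4]
orientation: [0.194, 3.135, 0.0]
ft_force: [-1.4, -0.5, 4.4]
width: 0.4
grasp_force: 2.3
```

{"name": "servo_tool", "arguments": {"steps": [[[0,0,-0.0002],[0,0,0],-1],[[0,0,-0.0002],[0,0,0],-1],[[0,0,0],[0,0,0],-1],[[0,0,0],[0,0,0],-1],[[0,0,0],[0,0,0],-1],[[0,0,0],[0,0,0],-1],[[0,0,0],[0,0,0],-1],[[0,0,0],[0,0,0],-1]]}}

```text
t: 4.87
ee_pos: [581.0, 69.9, 20.4]
orientation: [0.194, 3.135, 0.0]
ft_force: [-1.8, -0.7, 9.1]
width: 0.1
grasp_force: 4.4
```

{"name": "servo_tool", "arguments": {"steps": [[[0,0,-0.0002],[0,0,0],-1],[[0,0,-0.0002],[0,0,0],-1],[[0,0,-0.0002],[0,0,0],-1],[[0,0,-0.0002],[0,0,0],-1],[[0,0,0],[0,0,0],-1],[[0,0,0],[0,0,0],-1],[[0,0,0],[0,0,0],-1],[[0,0,0],[0,0,0],-1]]}}

```text
t: 5.53
ee_pos: [581.0, 69.9, 20.3]
orientation: [0.194, 3.135, 0.0]
ft_force: [-4.2, 0.4, 15.9]
width: 0.4
grasp_force: 8.2
```

{"name": "servo_tool", "arguments": {"steps": [[[0,0,-0.0002],[0,0,0],-1],[[-0.0005,6e-05,-0.0001],[0,0,0],-1],[[-0.001,0.00012,0],[0,0,0],-1],[[-0.001,0.00012,0],[0,0,0],-1],[[-0.001,0.00012,0],[0,0,0],-1],[[-0.001,0.00012,0],[0,0,0],-1],[[-0.001,0.00012,0],[0,0,0],-1],[[-0.001,0.00012,0],[0,0,0],-1]]}}

```text
t: 6.2
ee_pos: [578.8, 70.7, 20.4]
orientation: [0.193, 3.127, 0.002]
ft_force: [6.2, -1.9, 7.4]
width: 0.5
grasp_force: 3.1
```

{"name": "servo_tool", "arguments": {"steps": [[[0,0,-0.0002],[0,0,0],-1],[[0,0,-0.0002],[0,0,0],-1],[[0,0,-0.0002],[0,0,0],-1],[[0,0,-0.0002],[0,0,0],-1],[[0,0,0],[0,0,0],-1],[[0,0,0],[0,0,0],-1],[[0,0,0],[0,0,0],-1],[[0,0,0],[0,0,0],-1]]}}

```text
t: 6.87
ee_pos: [578.7, 70.7, 20.3]
orientation: [0.193, 3.127, 0.002]
ft_force: [3.5, -1.5, 14.8]
width: 0.1
grasp_force: 7.4
```

{"name": "servo_tool", "arguments": {"steps": [[[0,0,-0.0002],[0,0,0],-1],[[0,0,-0.0002],[0,0,0],-1],[[-0.0007,9e-05,-0.0001],[0,0,0],-1],[[-0.0007,9e-05,-0.0001],[0,0,0],-1],[[-0.0007,9e-05,-0.0001],[0,0,0],-1],[[-0.0007,9e-05,-0.0001],[0,0,0],-1],[[0,0,0],[0,0,0],-1],[[0,0,0],[0,0,0],-1]]}}

```text
t: 7.53
ee_pos: [578.4, 71.0, 20.3]
orientation: [0.193, 3.122, 0.002]
ft_force: [8.3, -3.3, 14.5]
width: 0.3
grasp_force: 7.5
```

{"name": "servo_tool", "arguments": {"steps": [[[-0.0007,9e-05,-0.0003],[0,0,0],-1],[[-0.0007,9e-05,-0.0003],[0,0,0],-1],[[-0.0007,9e-05,-0.0002],[0,0,0],-1],[[-0.0007,9e-05,-0.0002],[0,0,0],-1],[[-0.0007,9e-05,0],[0,0,0],-1],[[-0.0007,9e-05,0],[0,0,0],-1],[[0,0,0],[0,0,0],-1],[[0,0,0],[0,0,0],-1]]}}

```text
t: 8.2
ee_pos: [576.1, 71.8, 20.3]
orientation: [0.193, 3.119, 0.003]
ft_force: [10.0, -2.5, 19.1]
width: 0.9
grasp_force: 9.7
```

{"name": "servo_tool", "arguments": {"steps": [[[-0.001,0.00012,0],[0,0,0],-1],[[-0.001,0.00012,0],[0,0,0],-1],[[-0.001,0.00012,0],[0,0,0],-1],[[-0.001,0.00012,0],[0,0,0],-1],[[-0.001,0.00012,0],[0,0,0],-1],[[-0.001,0.00012,0],[0,0,0],-1],[[-0.001,0.00012,0],[0,0,0],-1],[[-0.001,0.00012,0],[0,0,0],-1]]}}

```text
t: 8.87
ee_pos: [568.4, 73.0, 20.3]
orientation: [0.193, 3.118, 0.004]
ft_force: [10.7, -1.4, 19.0]
width: 0.4
grasp_force: 9.6
```

```bash
cat > m.py <<'E'
from h import *
a=snap('wrist');P=cloud(a);z=P[...,2];o=a['obs'];print(o['ee_pos'],o['ft_force'],o['orientation'])
c=a['color'].astype(int); k=((z>14)&(z<25)&(c.max(2)-c.min(2)<25)).astype(np.uint8)
n,l,s,_=cv2.connectedComponentsWithStats(k)
for i in range(1,n):
    if s[i,4]>300:
        q=P[l==i]; r=cv2.minAreaRect(q[:,:2].astype(np.float32))
        b=q[:,:2]-[602,66]; bx=b@[.9925,-.1227]; by=b@[.1227,.9925]
        print(s[i],np.round(r[0],1),np.round(r[1],1),round(r[2],2),'bx',np.percentile(bx,[1,5,95,99]).round(1),'by',np.percentile(by,[1,99]).round(1))
import sys
if len(sys.argv)>1: cv2.imwrite('pics/'+sys.argv[1],np.clip(a['color']*1.4,0,255).astype('uint8'))
E
python3 m.py w2.png
```

```text
[568.37283027  73.00615221  20.27418815] [10.71019535 -1.3924433  19.02463969] [0.19287    3.11787562 0.00393947]
[ 216  223  133   78 7526] [565.8  72.9] [67.5 45.8] 82.82 bx [-59.1 -58.  -18.1 -14.9] by [-30.8  35.4]
[ 375  295   96   26 1703] [602.9 145.9] [52.2 12.1] 83.04 bx [-14.8 -14.5  -4.6  -3.6] by [ 55.6 104.4]
```

View pics/w2.png

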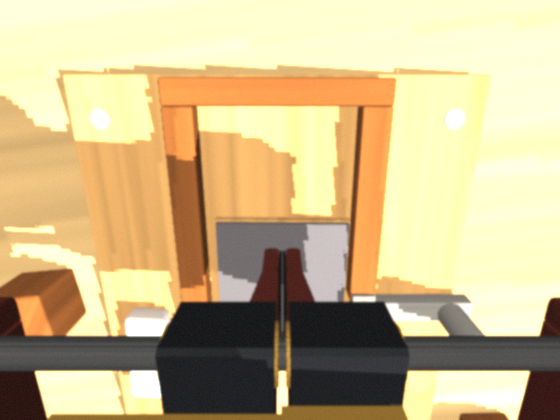

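The wrist view shows the plate following: its near edge is at row 222 (board x about -59.5) and the fence is at row 104. I'm continuing the pull.

{"name": "servo_tool", "arguments": {"steps": [[[-0.0015,0.00018,0],[0,0,0],-1],[[-0.0015,0.00018,0],[0,0,0],-1],[[-0.0015,0.00018,0],[0,0,0],-1],[[-0.0015,0.00018,0],[0,0,0],-1],[[-0.0015,0.00018,0],[0,0,0],-1],[[-0.0015,0.00018,0],[0,0,0],-1],[[-0.0015,0.00018,0],[0,0,0],-1],[[-0.0015,0.00018,0],[0,0,0],-1]]}}

```text
t: 9.58
ee_pos: [556.6, 74.6, 20.3]
orientation: [0.193, 3.118, 0.004]
ft_force: [10.6, -1.3, 20.1]
width: 0.4
grasp_force: 10.0
```

{"name": "servo_tool", "arguments": {"steps": [[[-0.0015,0.00018,0.0001],[0,0,0],-1],[[-0.0015,0.00018,0],[0,0,0],-1],[[-0.0015,0.00018,0],[0,0,0],-1],[[-0.0015,0.00018,0],[0,0,0],-1],[[-0.0015,0.00018,0],[0,0,0],-1],[[-0.0015,0.00018,0],[0,0,0],-1],[[-0.0015,0.00018,0],[0,0,0],-1],[[-0.0015,0.00018,0],[0,0,0],-1]]}}

```text
t: 10.25
ee_pos: [544.6, 76.1, 20.3]
orientation: [0.193, 3.118, 0.004]
ft_force: [11.4, -1.5, 20.4]
width: 0.2
grasp_force: 10.2
```

{"name": "servo_tool", "arguments": {"steps": [[[-0.001,0.00012,0.0001],[0,0,0],-1],[[-0.001,0.00012,0.0001],[0,0,0],-1],[[-0.001,0.00012,0.0001],[0,0,0],-1],[[-0.001,0.00012,0],[0,0,0],-1],[[-0.001,0.00012,0],[0,0,0],-1],[[-0.001,0.00012,0],[0,0,0],-1],[[-0.001,0.00012,0],[0,0,0],-1],[[-0.001,0.00012,0],[0,0,0],-1]]}}

```text
t: 10.92
ee_pos: [534.7, 77.0, 20.2]
orientation: [0.193, 3.121, 0.004]
ft_force: [6.2, -1.0, 23.5]
width: 0.1
grasp_force: 12.1
```

The pad has released, so I'm easing the press a little.

{"name": "servo_tool", "arguments": {"steps": [[[-0.001,0.00012,0.0002],[0,0,0],-1],[[-0.001,0.00012,0.0002],[0,0,0],-1],[[-0.001,0.00012,0.0001],[0,0,0],-1],[[-0.0015,0.00018,0],[0,0,0],-1],[[-0.0015,0.00018,0],[0,0,0],-1],[[-0.0015,0.00018,0],[0,0,0],-1],[[-0.0015,0.00018,0],[0,0,0],-1],[[-0.0015,0.00018,0],[0,0,0],-1]]}}

```text
t: 11.58
ee_pos: [523.5, 78.2, 20.2]
orientation: [0.193, 3.123, 0.003]
ft_force: [5.4, -0.9, 22.3]
width: 0.5
grasp_force: 11.0
```

```bash
python3 m.py w3.png
```

```text
[523.49250798  78.2466476   20.23763602] [ 5.38747224 -0.94103258 22.31888888] [0.19318082 3.12262796 0.00349134]
[ 216  223  133   78 7530] [521.  78.] [67.4 46.1] 82.5 bx [-104.3 -103.1  -63.3  -60.1] by [-31.1  35. ]
[405 371  54  14 461] [603.8 156.6] [31.3 12.3] 85.49 bx [-14.8 -13.9  -4.1  -3.5] by [ 75.2 104.7]
```

View pics/w3.png

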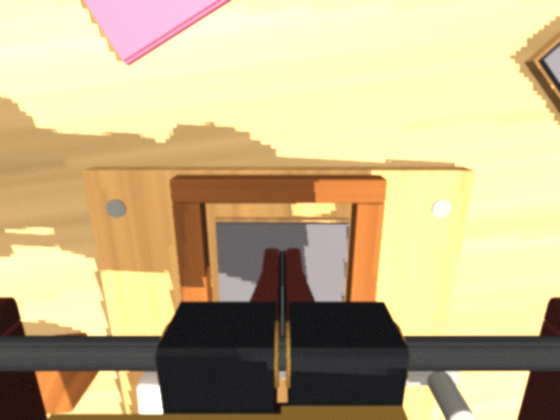

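The wrist view shows the near edge at row 221 and the fence face at about row 203, so about 10–11 mm remain, with no slip. I'm easing the press and continuing.

{"name": "servo_tool", "arguments": {"steps": [[[-0.001,0.00012,0.0003],[0,0,0],-1],[[-0.001,0.00012,0.0002],[0,0,0],-1],[[-0.001,0.00012,0.0001],[0,0,0],-1],[[-0.001,0.00012,0],[0,0,0],-1],[[-0.001,0.00012,0],[0,0,0],-1],[[-0.001,0.00012,0],[0,0,0],-1],[[-0.001,0.00012,0],[0,0,0],-1],[[-0.001,0.00012,0],[0,0,0],-1]]}}

```text
t: 12.3
ee_pos: [514.5, 79.1, 20.3]
orientation: [0.193, 3.125, 0.003]
ft_force: [5.1, -0.7, 18.9]
width: 0.6
grasp_force: 9.4
```

{"name": "servo_tool", "arguments": {"steps": [[[-0.0005,6e-05,0],[0,0,0],-1],[[-0.0005,6e-05,0],[0,0,0],-1],[[-0.0005,6e-05,0],[0,0,0],-1],[[-0.0005,6e-05,0],[0,0,0],-1],[[-0.0005,6e-05,0],[0,0,0],-1],[[0,0,0],[0,0,0],-1],[[0,0,0],[0,0,0],-1],[[0,0,0],[0,0,0],-1]]}}

```text
t: 12.97
ee_pos: [512.7, 79.4, 20.3]
orientation: [0.193, 3.123, 0.003]
ft_force: [7.3, -1.6, 16.9]
width: 0.6
grasp_force: 8.4
```

{"name": "servo_tool", "arguments": {"steps": [[[-0.0005,6e-05,0],[0,0,0],-1],[[-0.0005,6e-05,0],[0,0,0],-1],[[-0.0005,6e-05,0],[0,0,0],-1],[[-0.0005,6e-05,0],[0,0,0],-1],[[0,0,0],[0,0,0],-1],[[0,0,0],[0,0,0],-1],[[0,0,0],[0,0,0],-1],[[0,0,0],[0,0,0],-1]]}}

```text
t: 13.63
ee_pos: [512.2, 79.6, 20.3]
orientation: [0.193, 3.121, 0.004]
ft_force: [10.1, -2.3, 12.1]
width: 0.1
grasp_force: 6.2
```

The plate has stalled on the fence (horizontal force up, no motion). I'm lifting straight up and checking.

{"name": "servo_tool", "arguments": {"steps": [[[0,0,0.0005],[0,0,0],-1],[[0,0,0.001],[0,0,0],-1],[[0,0,0.002],[0,0,0],-1],[[0,0,0.005],[0,0,0],-1],[[0,0,0.01],[0,0,0],-1],[[0,0,0.03],[0,0,0],-1],[[0,0,0.03],[0,0,0],-1],[[0,0,0.04],[0,0,0],-1]]}}

```text
t: 14.3
ee_pos: [502.2, 78.9, 136.0]
orientation: [-0.194, -3.131, 0.002]
ft_force: [0.3, -0.3, -0.3]
width: 0.6
grasp_force: 0.0
```

```bash
python3 m.py w4.png; python3 - <<'E'
from h import *
a=snap('top');P=cloud(a);q=P[180:200,205:230].reshape(-1,3);q=q[(q[:,2]>44)&(q[:,2]<58)];print('knob',q.mean(0),len(q))
E
```

```text
[502.17951693  78.87044515 135.96959002] [ 0.25702333 -0.30376533 -0.27592613] [-1.93584440e-01 -3.13061627e+00  1.54388995e-03]
[ 245  192   80  101 5711] [537.4  75.9] [68.3 96.7] 82.85 bx [-112.6 -110.1  -32.4  -21.4] by [-31.6  35.1]
knob [606.40627714 160.68625792  49.30978836] 25
```

View pics/w4.png

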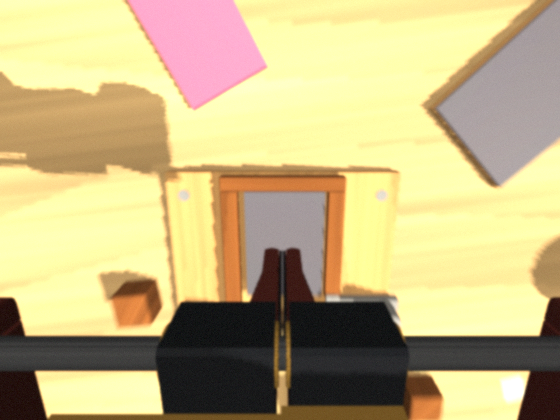

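The plate is flush to the fence (near edge at row 191 against the fence). The knob is at (606, 161). I'm moving to its +y side.

{"name": "servo_tool", "arguments": {"steps": [[[0.027,0.03,0],[0,0,0],-1],[[0.027,0.03,0],[0,0,0],-1],[[0.027,0.03,0],[0,0,0],-1],[[0.027,0.03,0],[0,0,0],-1],[[0,0,-0.03],[0,0,0],-1],[[0,0,-0.03],[0,0,0],-1],[[0,0,-0.03],[0,0,0],-1],[[0,0,-0.014],[0,0,0],-1]]}}

```text
t: 15.07
ee_pos: [609.4, 198.5, 27.9]
orientation: [-0.193, -3.13, 0.004]
ft_force: [-0.8, -0.3, -0.4]
width: 0.7
grasp_force: 0.0
```

{"name": "servo_tool", "arguments": {"steps": [[[0,-0.001,0],[0,0,0],-1],[[-0.0002,-0.002,0],[0,0,0],-1],[[-0.0002,-0.002,0],[0,0,0],-1],[[-0.0002,-0.002,0],[0,0,0],-1],[[-0.0002,-0.002,0],[0,0,0],-1],[[0,0,0],[0,0,0],-1],[[0,0,0],[0,0,0],-1],[[0,0,0],[0,0,0],-1]]}}

```text
t: 15.73
ee_pos: [612.0, 190.1, 32.7]
orientation: [0.194, 3.135, 0.001]
ft_force: [-1.1, -0.6, -0.1]
width: 0.3
grasp_force: 0.0
```

{"name": "servo_tool", "arguments": {"steps": [[[-0.001,-0.0015,0],[0,0,0],-1],[[-0.001,-0.0015,0],[0,0,0],-1],[[-0.0007,-0.0015,0],[0,0,0],-1],[[-0.0002,-0.0015,0],[0,0,0],-1],[[-0.0002,-0.0015,0],[0,0,0],-1],[[-0.0002,-0.0015,0],[0,0,0],-1],[[-0.0002,-0.0015,0],[0,0,0],-1],[[-0.0002,-0.0015,0],[0,0,0],-1]]}}

```text
t: 16.4
ee_pos: [608.0, 178.0, 32.0]
orientation: [-0.194, -3.136, 0.0]
ft_force: [-0.4, 1.2, 0.3]
width: 0.4
grasp_force: 0.0
```

{"name": "servo_tool", "arguments": {"steps": [[[-0.0002,-0.0015,0],[0,0,0],-1],[[-0.0002,-0.0015,0],[0,0,0],-1],[[-0.0002,-0.0015,0],[0,0,0],-1],[[-0.0002,-0.0015,0],[0,0,0],-1],[[-0.0002,-0.0015,0],[0,0,0],-1],[[-0.0002,-0.0015,0],[0,0,0],-1],[[-0.0002,-0.0015,0],[0,0,0],-1],[[-0.0002,-0.0015,0],[0,0,0],-1]]}}

```text
t: 17.07
ee_pos: [606.5, 166.0, 32.1]
orientation: [0.194, 3.135, 0.0]
ft_force: [0.8, 2.2, -0.8]
width: 0.3
grasp_force: 1.0
```

{"name": "servo_tool", "arguments": {"steps": [[[-0.0002,-0.0015,0],[0,0,0],-1],[[-0.0002,-0.0015,0],[0,0,0],-1],[[-0.0002,-0.0015,0],[0,0,0],-1],[[-0.0002,-0.0015,0],[0,0,0],-1],[[-0.0002,-0.0015,0],[0,0,0],-1],[[-0.0002,-0.0015,0],[0,0,0],-1],[[-0.0002,-0.0015,0],[0,0,0],-1],[[-0.0002,-0.0015,0],[0,0,0],-1]]}}

```text
t: 17.73
ee_pos: [604.9, 154.0, 32.1]
orientation: [0.194, 3.135, 0.0]
ft_force: [2.0, 1.6, -1.0]
width: 0.3
grasp_force: 1.0
```

{"name": "servo_tool", "arguments": {"steps": [[[-0.0001,-0.0007,0],[0,0,0],-1],[[-0.0001,-0.0007,0],[0,0,0],-1],[[-0.0001,-0.0007,0],[0,0,0],-1],[[-0.0001,-0.0007,0],[0,0,0],-1],[[0,0,0],[0,0,0],-1],[[0,0,0],[0,0,0],-1],[[0,0,0],[0,0,0],-1],[[0,0,0],[0,0,0],-1]]}}

```text
t: 18.4
ee_pos: [604.2, 151.3, 32.1]
orientation: [-0.194, -3.135, 0.0]
ft_force: [1.5, 1.4, -0.1]
width: 0.6
grasp_force: 0.5
```

{"name": "servo_tool", "arguments": {"steps": [[[-0.0001,-0.0007,0],[0,0,0],-1],[[-0.0001,-0.0007,0],[0,0,0],-1],[[-0.0001,-0.0007,0],[0,0,0],-1],[[-0.0001,-0.0007,0],[0,0,0],-1],[[0,0,0],[0,0,0],-1],[[0,0,0],[0,0,0],-1],[[0,0,0],[0,0,0],-1],[[0,0,0],[0,0,0],-1]]}}

```text
t: 19.07
ee_pos: [603.9, 148.4, 32.0]
orientation: [-0.194, -3.135, 0.0]
ft_force: [-0.8, 0.3, 0.6]
width: 0.3
grasp_force: 0.5
```

{"name": "servo_tool", "arguments": {"steps": [[[-0.0001,-0.0007,0],[0,0,0],-1],[[-0.0001,-0.0007,0],[0,0,0],-1],[[-0.0001,-0.0007,0],[0,0,0],-1],[[-0.0001,-0.0007,0],[0,0,0],-1],[[0,0,0],[0,0,0],-1],[[0,0,0],[0,0,0],-1],[[0,0,0],[0,0,0],-1],[[0,0,0],[0,0,0],-1]]}}

```text
t: 19.73
ee_pos: [603.8, 147.0, 32.2]
orientation: [0.195, 3.135, 0.003]
ft_force: [0.8, 9.1, 0.3]
width: 0.4
grasp_force: 4.0
```

```bash
python3 m.py w5.png
```

```text
[603.77483451 146.9616383   32.17350237] [0.80313063 9.1447853  0.29445273] [1.94535491e-01 3.13496329e+00 2.52295529e-03]
[   44    51   163   218 26599] [543.9  75.7] [ 70.3 112.5] 83.25 bx [-113.9 -110.8  -18.7   -6.6] by [-31.   35.6]
[228 245  48  25 485] [595.8 126.6] [15.7 29.9] 21.45 bx [-15.3 -14.5  -4.6  -3.5] by [50.6 75.1]
```

View pics/w5.png

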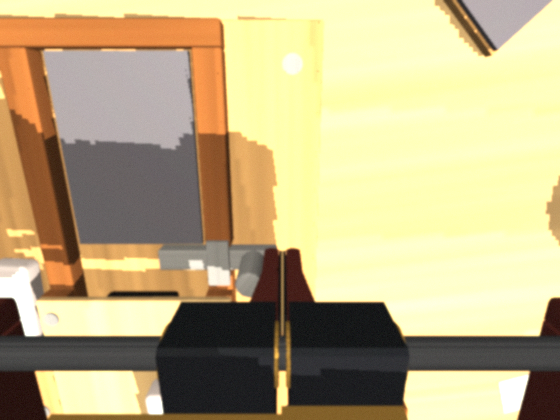

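The bolt is on its stop: force rose to 9 N, the knob is at board y about 64, and the bar reaches across behind the plate (tip at (162,257)). The plate is flush and square. I'm backing off and rising.

{"name": "servo_tool", "arguments": {"steps": [[[0.0002,0.002,0],[0,0,0],-1],[[0.0005,0.004,0],[0,0,0],-1],[[0.001,0.01,0],[0,0,0],-1],[[0.001,0.01,0],[0,0,0],-1],[[0,0,0.02],[0,0,0],-1],[[0,0,0.03],[0,0,0],-1],[[0,0,0.03],[0,0,0],-1],[[0,0,0.03],[0,0,0],-1]]}}

```text
t: 20.45
ee_pos: [605.9, 172.5, 142.9]
orientation: [-0.193, -3.135, 0.001]
ft_force: [0.3, -0.3, 0.6]
width: 0.4
grasp_force: 0.0
```

{"name": "servo_tool", "arguments": {"steps": [[[0,0,0.02],[0,0,0],-1],[[0,0,0],[0,0,0],-1],[[0,0,0],[0,0,0],-1],[[0,0,0],[0,0,0],-1],[[0,0,0],[0,0,0],-1],[[0,0,0],[0,0,0],-1],[[0,0,0],[0,0,0],-1],[[0,0,0],[0,0,0],-1]]}}

```text
t: 21.12
ee_pos: [605.9, 171.6, 161.1]
orientation: [-0.194, -3.134, 0.001]
ft_force: [0.7, 0.2, 0.6]
width: 0.6
grasp_force: 0.0
```

```bash
python3 m.py w6.png; python3 -c "
from workcell import close_job
print(close_job())"
```

```text
[605.86105182 171.60751781 161.09040472] [0.74195035 0.18791117 0.57835108] [-1.94044660e-01 -3.13410215e+00  8.27371783e-04]
[ 120   77   88  113 8641] [536.6  75.8] [67.9 96.7] 82.88 bx [-113.6 -110.4  -23.2  -19. ] by [-30.9  35.2]
[499 172  18  54 352] [632.7 378.6] [49.5 10.3] 0.73 bx [-31.9 -29.6  12.6  15.5] by [308.6 322.2]
[182 193  28  13 335] [596.1  91.9] [25.6 11.1] 81.69 bx [-14.4 -14.2  -4.4  -3.5] by [12.8 37.4]
[502 269  58  66 684] [739.5 398. ] [42.1 83.4] 58.74 bx [ 67.3  68.9 132.5 138.6] by [329.7 380.5]
the job is handed in; nothing more can be done
None
```

The plate is drawn home against the fence, the bolt is slid to its stop behind it, and the job was handed in at about 21 s; `close_job()` returned no verdict.

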